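# Re-clamp a walnut post block and hold it over its mortise

## Task

Take the walnut post block from the stock rack, stand it tenon down in the slide-jaw fixture, let go and push the red jaw in until the block is snug between the jaws by its cork-faced sides. Then take it by its bare wooden ends, carry it over the plywood fence and finish while still holding it, at rest with its tenon hovering about 1 cm above the plinth's mortise, upright, centred and square to it: not inserted, not put down, not let go. Touch neither plinth nor fence and leave the other things where they are.

Things in the scene. Friction and masses are not known exactly. Their poses are not given: they have to be found in the camera images.
- block: Dark walnut block, 0.15 kg. Origin: centre of the tenon's lower end, z up. Tenon 20 (x) x 40 (y) x 18 (z) mm; above it, z = 18 to 88 mm, the body 36 (x) x 66 (y) x 70 mm, whose overhanging underside (z = 18) is the shoulder it rests on. Its broad sides (+x, -x; 36 mm apart) are cork-faced, its ends (+y, -y; 66 mm apart) bare walnut. Half a turn about z makes no difference
- cork_a: Cork facing, 2 mm, of the block's +x side (included in the 36 mm); same frame as the block. The fingers must not be on it at the end
- cork_b: Cork facing, 2 mm, of the block's -x side (included in the 36 mm); same frame as the block. The fingers must not be on it at the end
- rack: Fixed light-wood rack, slots along its y at y = -88, 0, +88 mm; the block may be in any. Origin: centre of underside, z up. Ledges 30 mm high carry the shoulder: block origin 12 mm, top 100 mm above the bench, block y along rack y to 2 degrees. Dividers 85 mm high leave only 5 mm at the block's ends (no finger fits); its cork sides (rack x) are free above the ledges
- pine_blank: Plain pale pine blank, 36 x 66 x 64 mm, no tenon, in another rack slot; origin centre of its underside. Leave alone
- blue_blank: Blue-painted blank, 36 x 66 x 58 mm, no tenon, in another rack slot; origin centre of its underside. Leave alone
- fixture: Fixed; origin: its middle on the bench, z up, x the way the red jaw closes (away from the robot). Dark base 120 mm wide, x = -135 to 95 mm; two rails along x, tops 36 mm high, with a 48 mm wide channel between for the tenon; green fixed jaw, face at x = +40 mm looking to -x. Both jaws are 56 mm high: they cover the lowest 20 mm of the block's body, grip it above them
- seat (a point): Point of the fixture where the middle of the block's shoulder (block z = 18 mm) is when clamped: 22 mm along fixture x from the fixture's origin, on the rail tops, 36 mm above the bench. The block's x lies along the fixture's x (either way round) when seated; its origin is then 18 mm below this point
- jaw (a joint): Slide of the red jaw along fixture x, in m; 0 = fully open, gap 80 mm between the jaws; gap = 80 mm minus the value; 44 mm is snug on the block. Stays where it is left, slides with about 2.5 N of friction
- jaw_tab (a point): Middle of the top edge of the black upright tab on the red jaw, 82 mm above the bench. The tab is 12 mm thick in fixture x, 50 mm wide in y, rises 26 mm above the red jaw; its middle is 31 mm behind the jaw's clamping face. Push it from behind (towards fixture +x) or pinch it from above
- fence: Fixed plywood board standing on edge between fixture and plinth, 320 mm long (its x), 18 mm thick (its y), top 120 mm above the bench, on two feet with red blocks 60 mm wide and up to 40 mm high. Origin: centre on the bench, z up. The block is carried over its top
- plinth: Fixed brown wooden plinth 160 (x) x 130 (y) x 30 (z) mm; origin centre of its underside on the bench, z up. Two upright pale cheeks, 14 mm thick in x, 80 mm long in y, tops 110 mm above the bench, stand at x = -37 and +37 mm: 60 mm clear between them, so the 36 mm block fits between with its cork sides facing them, with fingers only on its ends. Open at the +y and -y sides
- mortise (a point): Centre of the mouth of the mortise, at the plinth's top face 30 mm above the bench, midway between the cheeks; axes as the plinth. The mortise is 28 (x) x 48 (y) mm, 24 mm deep: the block's y goes along the plinth's y (either way round)
- glue: White glue bottle with orange cap, 52 mm across, 150 mm tall; origin centre of underside. Leave alone
- tape_roll: Yellow tape roll lying flat, 96 mm across, 25 mm high; leave alone
- grey_tape: Dark grey tape roll lying flat, 100 mm across, 48 mm high; leave alone
- screwdriver: Red-handled screwdriver lying on the bench; leave alone
- mallet: Hammer with wooden handle lying on the bench; leave alone
- tin: Open steel tin, 72 mm across, 70 mm tall; leave alone
Mind the look-alikes: they are no part of the job. What is shaped like the block but green is not meant.

How it is judged:
By the outcome, as a careful person would: the job done as asked, in the order asked, and still so for the second after the job is handed in, while the arm keeps its last pose, push and grip.
It also fails if it takes over 67 s, if anything falls off the work surface, if the arm or the gripper's body presses on something with over 40 N, if the wrist force passes 120 N, or if a joint passes its speed limit or range.

## Robot

A 6-joint arm with a two-finger parallel gripper is mounted at the origin on the work surface. World frame = base frame: x ahead of the robot, y to its left, z up, the work surface at z = 0. Lengths are in m, angles in rad, forces in N, time in s.
With the tool pointing down it reaches from about 0.35 to 0.975 m from the base axis. Payload 4.9 kg.
Tool frame: the origin (TCP) lies at the very end of the fingers, on their centre line; the grasp point (between the pads) lies 19 mm behind it; z points along the fingers, y is the line along which they close (so a half turn about z gives the same grasp; the last joint's range is limited). The gripper opens to 85 mm and grips with 20 to 120 N. Pads are 22 mm wide; open, the fingers measure 114 mm over their backs; the gripper's body (76 mm by 85 mm) begins 54 mm behind the grasp point. The pads swing forward as they close: fully open they stand 13 mm farther back than shut.
Start: joints at [1.207, 0.053, 1.613, -0, 1.476, -0.119], TCP at [0.151, 0.606, 0.231] pointing down, gripper open.
Joint ranges: [-3.01, 3.01], [-1.01, 2.22], [0.06, 2.58], [-1.02, 4.17], [0.09, 2.62], [-3.14, 3.14]. Speed limits (rad/s): [2.57, 2.57, 3.14, 3.14, 3.14, 3.14].

## Interface

Orientations are given as a unit quaternion [w, x, y, z].
In Python, from plant import manip gives the robot as it stands.
- The arm moves only by the tool send_rows, never from a script. Its argument "increments" is a list of rows, each an object of numbers: "claw": the closure, from -1 (fully open) to 1 (shut); "dx", "dy", "dz": the shift along the tool's x, y, z in units of 0.5 m (1.0 is 0.5 m); "yaw": the turn about the tool's z in units of 1.5 rad (1.0 is 1.5 rad). A call has 1 to 20 rows; each row is the pose to reach, as a shift and turn from the pose commanded when the call began, along the tool's axes at that moment; what a row does not reach only later rows make up. A row lasts 1/8 s, in which the tool goes at most 62.5 mm and 10.7 degrees, less where a joint would pass 70% of its speed; a pose out of reach is approached as far as the arm can. A call with a number of a shift or a turn outside -1 to 1 is refused whole. A call with a gripper value outside its range is refused whole. The fingers move at their own pace and stop on an object; the grip force is fixed at half the most. Time passes only in rows, so rows that repeat a pose let the fingers close. It gives the time, the measured TCP pose, the force, the opening and the grip force at its end, in the units of the state.
- manip.state(): the state, without advancing time (a new reading comes with each control period).
- manip.grab_frame(name): name is "side" or "top" or "wrist"; returns the picture (420x560x3 uint8, red, green, blue); there is no depth.
- manip.camera_params(name): a dict with "camera_matrix" (3x3 intrinsics, pixels), "extrinsics" (4x4, takes a point from world to camera coordinates); the wrist camera has in their place "tool_from_camera" (4x4, takes a point from camera to tool coordinates, whose origin is the TCP and whose axes are the flange's). Camera axes: x right, y down, z forward; pixel columns grow to the right and rows downward; lengths in m; the calibration is good to about 2 mm. A picture is of the moment at which its call begins: read the wrist's pose just before it. camera_params takes no time and is no camera call.
- manip.job_done(): hands the job in; it is judged then, once.
The state is a dict: "time": time; "joint_pos": joint angles; "joint_vel": joint speeds; "joint_efforts": joint torques, N m; "tool_pos": TCP position; "tool_rot": TCP orientation; "contact_force": force on the tool from outside, world axes, zero at the start; "ft_torque": the same for the moment, N m; "gripper_width": opening from 0.0 (shut) to 1.0 (fully open); "grasp_force": force on a finger pad.
Only numpy, scipy, OpenCV 4.12 (cv2) and the standard library are available. Lean on these libraries where they do the work, as an engineer would, in place of code of your own. Each camera call takes 0.05 s, during which the arm holds its last target. There are 200 camera calls.

## Working session

There is one attempt and no reset: what is moved stays moved. The work goes in short steps, Python scripts to look and compute and a tool call to move; the robot and the scene stay as the last step left them, time stands still between calls to the robot, and variables do not carry over. Pictures are saved under pics/ and viewed, at most 10 in all, crops included, and the job is handed in when it is done.

Besides the shell and the picture viewer there is one more tool, called after "Emit:" as name([rows], argument=value, ...), one row to a line, values as JSON. send_rows: Moves the arm, as the interface text tells. Shifts and turns lie within -1 to 1; 1 stands for 0.5 m of shift or 1.5 rad of turn. Its arguments: {"type":"object","properties":{"increments":{"type":"array","items":{"type":"object","properties":{"claw":{"type":"number"},"dx":{"type":"number"},"dy":{"type":"number"},"dz":{"type":"number"},"yaw":{"type":"number"}}}}},"required":["increments"]}

```bash
mkdir -p pics; cat > h.py <<'E'
import numpy as np,cv2
from plant import manip
from scipy.spatial.transform import Rotation as R
def grab(n,f):
    s=manip.state(); im=manip.grab_frame(n); cv2.imwrite('pics/'+f,im[:,:,::-1]); return im,s
def cam(n,s=None):
    p=manip.camera_params(n); K=np.array(p["camera_matrix"])
    if n=='wrist':
        q=s['tool_rot']; T=np.eye(4); T[:3,:3]=R.from_quat([q[1],q[2],q[3],q[0]]).as_matrix(); T[:3,3]=s['tool_pos']
        W=T@np.array(p["tool_from_camera"])
    else: W=np.linalg.inv(np.array(p["extrinsics"]))
    return K,W
def ray(c,u,v):
    K,W=c; d=W[:3,:3]@np.linalg.solve(K,[u,v,1]); return W[:3,3],d/np.linalg.norm(d)
def onz(c,u,v,z):
    o,d=ray(c,u,v); return o+d*(z-o[2])/d[2]
def proj(c,P):
    K,W=c; q=K@(W[:3,:3].T@(np.array(P)-W[:3,3])); return q[:2]/q[2]
def meet(rays):
    A=0;b=0
    for o,d in rays:
        M=np.eye(3)-np.outer(d,d); A=A+M; b=b+M@o
    return np.linalg.solve(A,b)
E
python3 - <<'E'
from h import *
s=manip.state(); print(s['tool_rot'],s['time'],s['tool_pos'])
for n in['top','side','wrist']:
    grab(n,n+'0.png')
    K,W=cam(n,s); print(n,K.round(1).tolist(),W.round(3).tolist())
E
```

```text
[-2.50544772e-04  1.22091307e-01  9.92518324e-01 -1.01271638e-03] 0.0 [0.15124535 0.60577358 0.2300408 ]
top [[419.4, 0.0, 280.9], [0.0, 419.4, 212.9], [0.0, 0.0, 1.0]] [[0.022, -0.994, 0.102, 0.422], [-1.0, -0.021, 0.01, -0.026], [-0.008, -0.103, -0.995, 1.194], [0.0, 0.0, 0.0, 1.0]]
side [[507.6, 0.0, 279.6], [0.0, 507.6, 208.5], [0.0, 0.0, 1.0]] [[0.68, -0.37, 0.633, -0.422], [-0.733, -0.333, 0.593, -0.952], [-0.009, -0.867, -0.497, 0.862], [0.0, 0.0, 0.0, 1.0]]
wrist [[331.2, 0.0, 282.6], [0.0, 331.2, 215.5], [0.0, 0.0, 1.0]] [[0.243, 0.933, 0.264, 0.084], [0.97, -0.233, -0.068, 0.623], [-0.002, 0.273, -0.962, 0.374], [0.0, 0.0, 0.0, 1.0]]
```

View pics/top0.png

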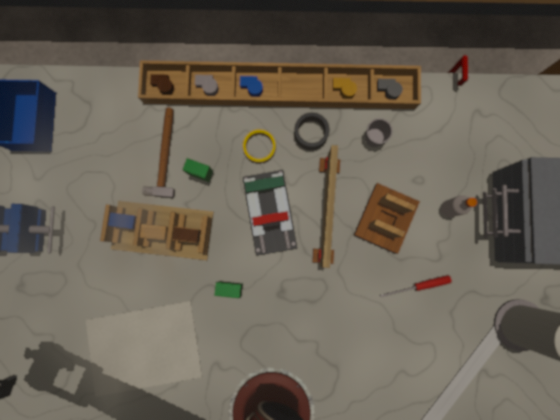

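View pics/side0.png

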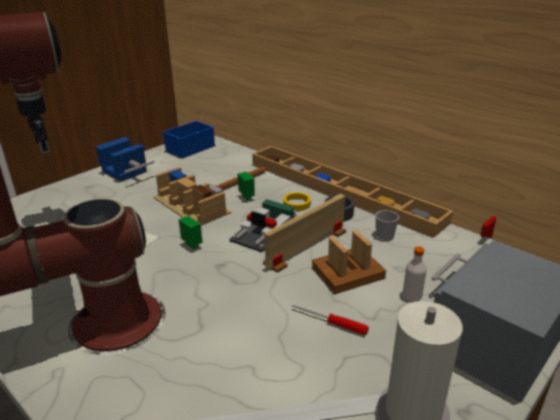

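The top view shows three rack candidates: blue at (122,222), pine at (153,232) and dark walnut at (187,236). The green decoys are at (197,169) and (228,290). The fixture is at (270,215) with the red jaw at (270,219), the fence at (330,208) and the plinth at (388,217). I choose the walnut one at (187,236) and check it in a crop.

```bash
python3 - <<'E'
from h import *
im=cv2.imread('pics/top0.png')[165:275,95:295]
cv2.imwrite('pics/crop0.png',cv2.resize(im,None,fx=4,fy=4,interpolation=cv2.INTER_CUBIC))
c=cam('top')
for n,u,v,z in[('walnut',187,236,.1),('pine',153,232,.09),('rackc',157,231,.0),('fixt',270,212,.03),('redjaw',270,219,.056),('fencetopA',334,150,.12),('fenceB',326,266,.12),('plinth',388,218,.03)]: print(n,onz(c,u,v,z).round(3))
s=manip.state();K,W=cam('wrist',s);print(manip.camera_params('wrist')['tool_from_camera'])
E
```

```text
walnut [0.469 0.229 0.1  ]
pine [0.478 0.321 0.09 ]
rackc [0.486 0.339 0.   ]
fixt [0.544 0.016 0.03 ]
redjaw [0.522 0.015 0.056]
fencetopA [ 0.701 -0.15   0.12 ]
fenceB [ 0.4   -0.133  0.12 ]
plinth [ 0.534 -0.312  0.03 ]
[[-5.40070932e-04 -9.61943281e-01 -2.73248663e-01  6.90301174e-02]
 [ 9.99999852e-01 -5.37909790e-04 -8.28261810e-05 -7.76204530e-05]
 [-6.73090428e-05 -2.73248668e-01  9.61943429e-01 -1.43811469e-01]
 [ 0.00000000e+00  0.00000000e+00  0.00000000e+00  1.00000000e+00]]
```

View pics/crop0.png

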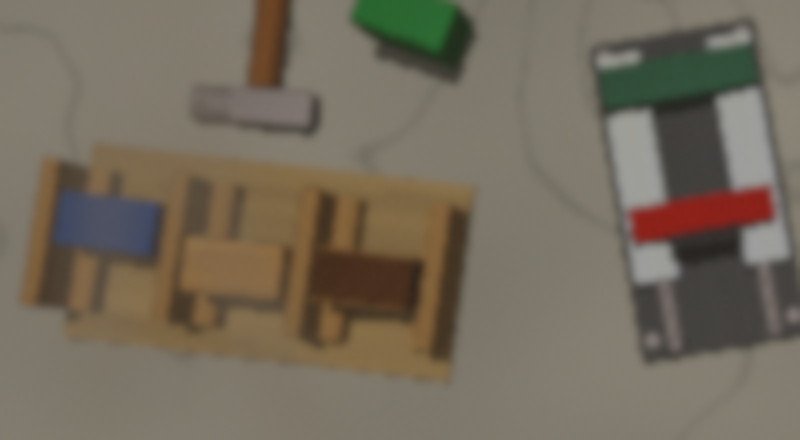

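The crop confirms it: the walnut block is at crop (365,277), in the rack slot nearest the fixture. Blue and pine are in the other two slots, and the red jaw is open. Next I move the wrist camera for precise views.

Emit:
send_rows([
  {"dx": -0.815, "dy": -0.798, "dz": -0.14, "yaw": -0.163, "claw": -1},
  {"dx": -0.815, "dy": -0.798, "dz": -0.14, "yaw": -0.163, "claw": -1},
  {"dx": -0.815, "dy": -0.798, "dz": -0.14, "yaw": -0.163, "claw": -1},
  {"dx": -0.815, "dy": -0.798, "dz": -0.14, "yaw": -0.163, "claw": -1},
  {"dx": -0.815, "dy": -0.798, "dz": -0.14, "yaw": -0.163, "claw": -1},
  {"dx": -0.815, "dy": -0.798, "dz": -0.14, "yaw": -0.163, "claw": -1},
  {"dx": -0.815, "dy": -0.798, "dz": -0.14, "yaw": -0.163, "claw": -1},
  {"dx": -0.815, "dy": -0.798, "dz": -0.14, "yaw": -0.163, "claw": -1},
  {"dx": -0.815, "dy": -0.798, "dz": -0.14, "yaw": -0.163, "claw": -1},
  {"dx": -0.815, "dy": -0.798, "dz": -0.14, "yaw": -0.163, "claw": -1},
  {"dx": -0.815, "dy": -0.798, "dz": -0.14, "yaw": -0.163, "claw": -1},
  {"dx": -0.815, "dy": -0.798, "dz": -0.14, "yaw": -0.163, "claw": -1},
  {"dx": -0.815, "dy": -0.798, "dz": -0.14, "yaw": -0.163, "claw": -1},
  {"dx": -0.815, "dy": -0.798, "dz": -0.14, "yaw": -0.163, "claw": -1},
])

```text
time: 1.9
tool_pos: [0.4497, 0.1214, 0.3012]
tool_rot: [-0.0, -0.001, 1.0, 0.0]
contact_force: [-0.4, 0.4, 0.3]
gripper_width: 1.003
grasp_force: 0.0
```

```bash
python3 - <<'E'
from h import *
import pickle
im,s=grab('wrist','w1.png'); pickle.dump(s,open('w1.pkl','wb')); print(s['time'],s['tool_pos'],s['tool_rot'],s['joint_pos'])
E
```

```text
1.9 [0.4496815  0.12141328 0.30122841] [-2.66447100e-05 -7.87342246e-04  9.99999689e-01  3.46811516e-05] [ 1.03682139e-01 -3.72309629e-01  1.87579086e+00  7.46382513e-05
  1.63815731e+00 -1.46868385e+00]
```

Emit:
send_rows([
  {"dy": -0.4, "claw": -1},
  {"dy": -0.4, "claw": -1},
  {"dy": -0.4, "claw": -1},
  {"dy": -0.4, "claw": -1},
  {"dy": -0.4, "claw": -1},
  {"dy": -0.4, "claw": -1},
  {"dy": -0.4, "claw": -1},
])

```text
invalid input
```

```bash
python3 - <<'E'
from h import *
import pickle
im,s=grab('wrist','w2.png'); pickle.dump(s,open('w2.pkl','wb')); print(s['time'],s['tool_pos'],s['tool_rot'],s['joint_pos'])
a=cv2.imread('pics/w1.png');b=cv2.imread('pics/w2.png')
cv2.imwrite('pics/w12.png',np.hstack([a,b])[:, :]) 
E
```

```text
1.95 [0.44978992 0.12121009 0.30125625] [-2.21599403e-07 -6.08787943e-04  9.99999815e-01  1.78545244e-05] [ 1.03241945e-01 -3.72210523e-01  1.87567148e+00  3.56473242e-05
  1.63812848e+00 -1.46876956e+00]
```

View pics/w1.png

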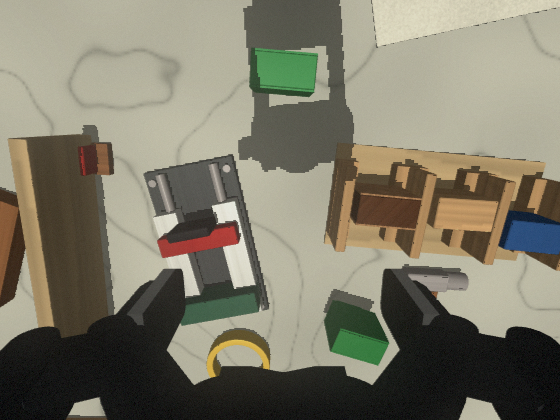

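View pics/w2.png

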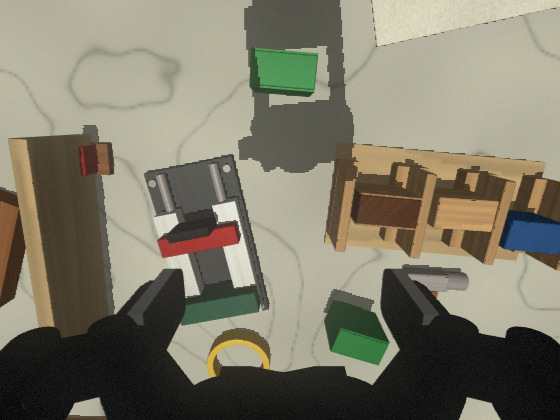

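Both pictures are the same pose, because the second move was refused. The walnut top is around (390,210), with pine at (465,212) and blue at (530,230). The red jaw is at (200,238), the tab at (195,222) and the fence on the left. I resend with all fields.

Emit:
send_rows([
  {"dx": 0, "dy": -0.36, "dz": 0, "yaw": 0, "claw": -1},
  {"dx": 0, "dy": -0.36, "dz": 0, "yaw": 0, "claw": -1},
  {"dx": 0, "dy": -0.36, "dz": 0, "yaw": 0, "claw": -1},
  {"dx": 0, "dy": -0.36, "dz": 0, "yaw": 0, "claw": -1},
  {"dx": 0, "dy": -0.36, "dz": 0, "yaw": 0, "claw": -1},
])

```text
time: 2.62
tool_pos: [0.45, -0.0591, 0.3013]
tool_rot: [-0.0, 0.0, 1.0, 0.0]
contact_force: [0.8, -0.8, -1.1]
gripper_width: 1.0
grasp_force: 0.0
```

```bash
python3 - <<'E'
from h import *
import pickle
im,s=grab('wrist','w3.png'); pickle.dump(s,open('w3.pkl','wb')); print(s['time'],s['tool_pos'],s['joint_vel'])
E
```

```text
2.625 [ 0.45004618 -0.05910925  0.301278  ] [ 3.17450572e-02 -1.26043194e-03 -3.77777971e-05 -2.21608644e-03
 -9.37111389e-04 -2.53868774e-03]
```

Emit:
send_rows([
  {"dx": 0, "dy": -0.42, "dz": 0, "yaw": 0, "claw": -1},
  {"dx": 0, "dy": -0.42, "dz": 0, "yaw": 0, "claw": -1},
  {"dx": 0, "dy": -0.42, "dz": 0, "yaw": 0, "claw": -1},
  {"dx": 0, "dy": -0.42, "dz": 0, "yaw": 0, "claw": -1},
  {"dx": 0, "dy": -0.42, "dz": 0, "yaw": 0, "claw": -1},
  {"dx": 0, "dy": -0.42, "dz": 0, "yaw": 0, "claw": -1},
])

```text
time: 3.42
tool_pos: [0.4506, -0.2678, 0.3013]
tool_rot: [0.0, -0.001, 1.0, 0.0]
contact_force: [0.2, -0.5, 0.3]
gripper_width: 1.003
grasp_force: 0.0
```

```bash
python3 - <<'E'
from h import *
import pickle
im,s=grab('wrist','w4.png'); pickle.dump(s,open('w4.pkl','wb')); print(s['time'],s['tool_pos'],s['joint_pos'])
a=cv2.imread('pics/w3.png')[:300];b=cv2.imread('pics/w4.png')[:300]
cv2.imwrite('pics/w34.png',np.vstack([a,b]))
E
```

```text
3.425 [ 0.45055648 -0.26775348  0.30134269] [-6.78590447e-01 -2.22607520e-01  1.75634291e+00  6.36419610e-04
  1.60815054e+00 -2.25147448e+00]
```

View pics/w34.png

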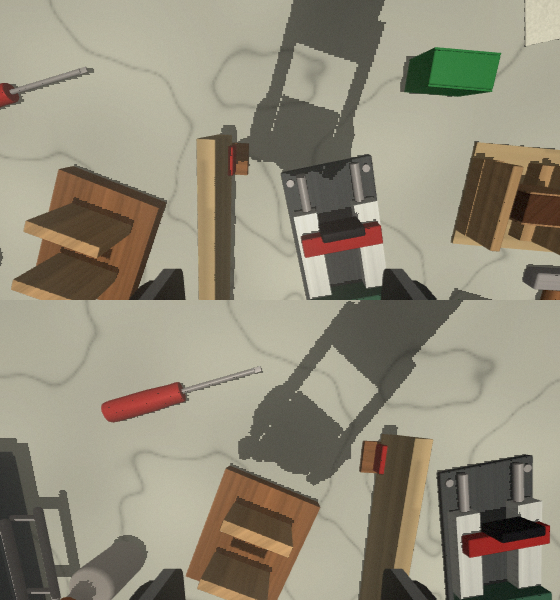

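Top half (w3): fixture at (335,220), red jaw at (342,240), and rack at the right edge. Bottom half (w4): plinth at about (250,530), with cheeks at (258,530) and (235,575), partly hidden. I take more views further forward.

Emit:
send_rows([
  {"dx": -0.2, "dy": -0.06, "dz": 0, "yaw": 0, "claw": -1},
  {"dx": -0.2, "dy": -0.06, "dz": 0, "yaw": 0, "claw": -1},
  {"dx": -0.2, "dy": -0.06, "dz": 0, "yaw": 0, "claw": -1},
  {"dx": -0.2, "dy": -0.06, "dz": 0, "yaw": 0, "claw": -1},
])

```text
time: 3.98
tool_pos: [0.55, -0.2982, 0.3014]
tool_rot: [-0.0, -0.001, 1.0, 0.0]
contact_force: [0.2, 0.2, 0.0]
gripper_width: 1.0
grasp_force: 0.0
```

```bash
python3 - <<'E'
from h import *
import pickle
im,s=grab('wrist','w5.png'); pickle.dump(s,open('w5.pkl','wb')); print(s['time'],s['tool_pos'])
E
```

```text
3.975 [ 0.55000399 -0.29822376  0.30140427]
```

Emit:
send_rows([
  {"dx": 0, "dy": 0.44, "dz": 0, "yaw": 0, "claw": -1},
  {"dx": 0, "dy": 0.44, "dz": 0, "yaw": 0, "claw": -1},
  {"dx": 0, "dy": 0.44, "dz": 0, "yaw": 0, "claw": -1},
  {"dx": 0, "dy": 0.44, "dz": 0, "yaw": 0, "claw": -1},
  {"dx": 0, "dy": 0.44, "dz": 0, "yaw": 0, "claw": -1},
  {"dx": 0, "dy": 0.44, "dz": 0, "yaw": 0, "claw": -1},
])

```text
time: 4.78
tool_pos: [0.5496, -0.0799, 0.3018]
tool_rot: [0.0, 0.0, 1.0, -0.0]
contact_force: [0.2, 0.2, -0.1]
gripper_width: 1.0
grasp_force: 0.0
```

```bash
python3 - <<'E'
from h import *
import pickle
im,s=grab('wrist','w6.png'); pickle.dump(s,open('w6.pkl','wb')); print(s['time'],s['tool_pos'])
E
```

```text
4.775 [ 0.54957638 -0.07989887  0.30182214]
```

Emit:
send_rows([
  {"dx": 0.1, "dy": 0.52, "dz": 0, "yaw": 0, "claw": -1},
  {"dx": 0.1, "dy": 0.52, "dz": 0, "yaw": 0, "claw": -1},
  {"dx": 0.1, "dy": 0.52, "dz": 0, "yaw": 0, "claw": -1},
  {"dx": 0.1, "dy": 0.52, "dz": 0, "yaw": 0, "claw": -1},
  {"dx": 0.1, "dy": 0.52, "dz": 0, "yaw": 0, "claw": -1},
  {"dx": 0.1, "dy": 0.52, "dz": 0, "yaw": 0, "claw": -1},
  {"dx": 0.1, "dy": 0.52, "dz": 0, "yaw": 0, "claw": -1},
])

```text
time: 5.7
tool_pos: [0.5007, 0.1788, 0.3012]
tool_rot: [-0.0, 0.001, 1.0, -0.0]
contact_force: [0.2, -0.1, 0.5]
gripper_width: 0.999
grasp_force: 0.0
```

```bash
python3 - <<'E'
from h import *
import pickle
im,s=grab('wrist','w7.png'); pickle.dump(s,open('w7.pkl','wb')); print(s['time'],s['tool_pos'])
f=lambda n,y0,y1,x0,x1:cv2.resize(cv2.imread(f'pics/w{n}.png')[y0:y1,x0:x1],(400,300),interpolation=cv2.INTER_CUBIC)
full=lambda n:cv2.resize(cv2.imread(f'pics/w{n}.png'),(400,300),interpolation=cv2.INTER_AREA)
cv2.imwrite('pics/m567.png',np.vstack([np.hstack([full(5),full(6)]),np.hstack([full(7),f(1,135,285,320,520)])]))
E
```

```text
5.7 [0.50072981 0.1787864  0.30118506]
```

View pics/m567.png

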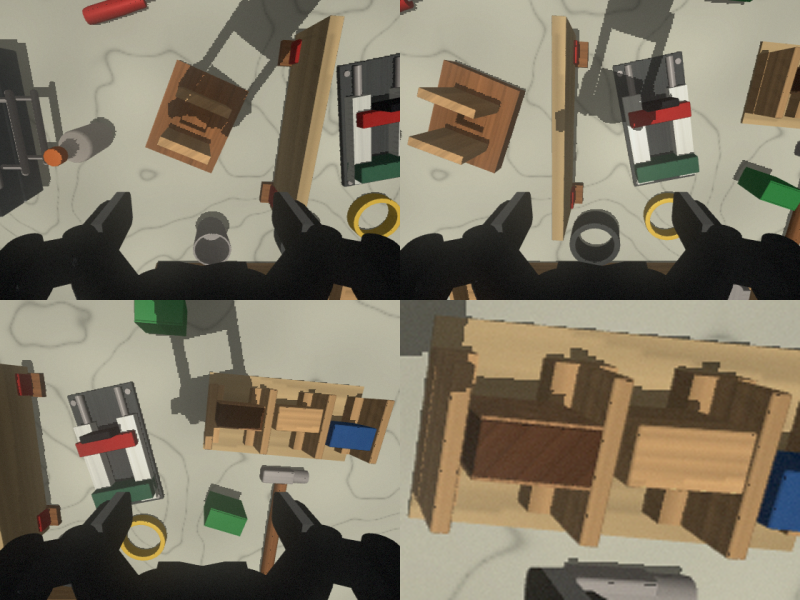

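The montage shows w5 and w6 with the plinth and fixture, w7 with the rack and fixture, and a w1 crop where the walnut top corners are about (361,189), (422,199), (420,229) and (355,223). I make one zoom to get initial corners for line fitting.

```bash
python3 - <<'E'
from h import *
def f(n,x0,y0,w):
    h=w*3//4; im=cv2.imread(f'pics/w{n}.png')[y0:y0+h,x0:x0+w]
    im=np.clip(255*(im/255.)**0.6,0,255).astype('uint8'); return cv2.resize(im,(400,300),interpolation=cv2.INTER_CUBIC)
cv2.imwrite('pics/z1.png',np.vstack([np.hstack([f(5,180,80,200),f(6,0,80,200)]),np.hstack([f(6,280,65,280),f(7,80,110,240)])]))
E
```

```text
(no output)
```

View pics/z1.png

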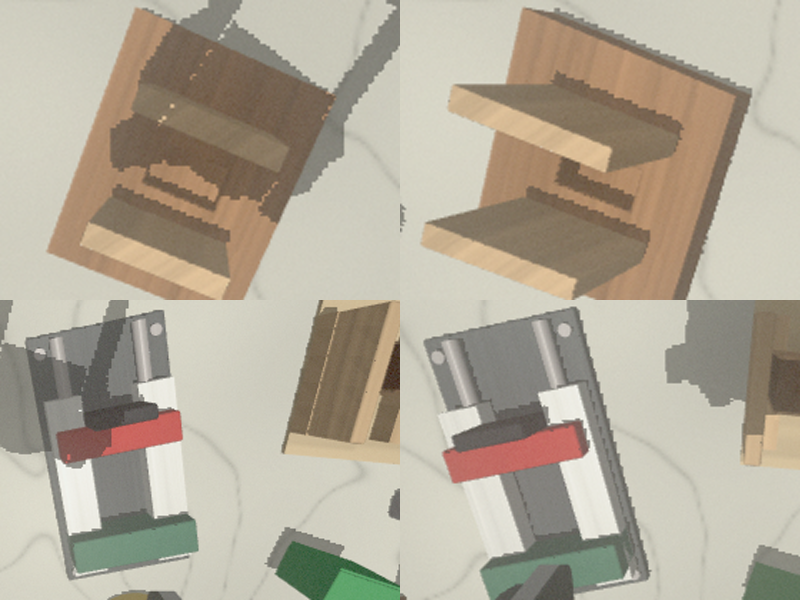

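The zoom shows the cheek tops in w5 at (224,192)-(294,220) and (248,122)-(325,154). In w6 they are at (13,190)-(89,221) and (27,122)-(106,153). The red jaw top is near (365,160) in w6 and (150,201) in w7. Next I refine the edges and triangulate.

```bash
cat >> h.py <<'E'
import pickle
def refine(im,quad,r=4):
    L=cv2.GaussianBlur(im,(3,3),0).astype(float); q=np.array(quad,float); lines=[]
    for i in range(4):
        a,b=q[i],q[(i+1)%4]; t=(b-a)/np.linalg.norm(b-a); n=np.array([-t[1],t[0]]); pts=[]
        for k in np.linspace(.12,.88,30):
            p=a+k*(b-a); o=np.arange(-r,r+.01,.5); s=p+o[:,None]*n
            m=s.astype(np.float32)
            v=cv2.remap(L.astype(np.float32),m[:,0].reshape(1,-1).copy(),m[:,1].reshape(1,-1).copy(),cv2.INTER_LINEAR)[0]
            g=np.abs(v[2:]-v[:-2]).sum(1); j=g.argmax(); pts.append(s[j+1])
        vx=cv2.fitLine(np.float32(pts),cv2.DIST_HUBER,0,.01,.01).ravel(); lines.append(vx)
    c=[]
    for i in range(4):
        l,m=lines[i-1],lines[i]; k=np.linalg.solve(np.array([[l[0],-m[0]],[l[1],-m[1]]]),[m[2]-l[2],m[3]-l[3]]); c.append([l[2]+k[0]*l[0],l[3]+k[0]*l[1]])
    return np.array(c)
def wcam(n): return cam('wrist',pickle.load(open(f'w{n}.pkl','rb')))
def wim(n): return cv2.imread(f'pics/w{n}.png')
def report(name,views,z):
    Q={n:refine(wim(n),q) for n,q in views.items()}
    for n,q in Q.items():
        P=np.array([onz(wcam(n),*p,z) for p in q]); e=(P[1]+P[2]-P[0]-P[3])/2; f=(P[2]+P[3]-P[0]-P[1])/2
        print(name,'w%d'%n,'moved',np.abs(q-views[n]).max().round(1),'ctr',P.mean(0).round(4),'len %.4f wid %.4f ang %.2f'%(np.linalg.norm(e),np.linalg.norm(f),np.degrees(np.arctan2(e[1],e[0]))))
    T=np.array([meet([ray(wcam(n),*Q[n][i]) for n in Q]) for i in range(4)])
    e=(T[1]+T[2]-T[0]-T[3])/2; print(name,'tri',T.mean(0).round(4),T[:,2].round(3),'ang %.2f'%np.degrees(np.arctan2(e[1],e[0])))
E
python3 - <<'E'
from h import *
report('walnut',{1:[(361,189),(422,199),(420,229),(355,223)],7:[(304,141),(371,146),(367,183),(301,179)]},.1)
report('red',{1:[(160,240),(240,224),(240,240),(160,257)],6:[(320,157.4),(406,142.7),(408,161),(322,177.7)],7:[(107,203),(189.8,183),(192,198),(110,219)]},.056)
report('green',{6:[(331.8,233.7),(416.5,217),(418.6,240),(333,254.7)]},.056)
report('chk+',{5:[(224,191.5),(294,220),(293.5,228.5),(220,202.5)],6:[(13.5,190.5),(89,221),(86.5,228.5),(10.5,201.5)]},.11)
report('chk-',{5:[(248.5,121.5),(325,154),(320,166),(246.5,134)],6:[(27.5,122.5),(106,153.5),(104,166),(24.5,133)]},.11)
E
```

```text
walnut w1 moved 4.2 ctr [0.4734 0.2353 0.1   ] len 0.0662 wid 0.0333 ang 83.25
walnut w7 moved 3.7 ctr [0.4739 0.2342 0.1   ] len 0.0731 wid 0.0337 ang 86.61
walnut tri [0.4732 0.2346 0.1035] [0.114 0.098 0.095 0.108] ang 83.09
red w1 moved 6.3 ctr [0.5253 0.017  0.056 ] len 0.1043 wid 0.0233 ang 105.55
red w6 moved 2.7 ctr [0.5266 0.0144 0.056 ] len 0.1015 wid 0.0223 ang 100.13
red w7 moved 3.5 ctr [0.5252 0.0184 0.056 ] len 0.1063 wid 0.0224 ang 104.21
red tri [0.5269 0.0163 0.0503] [0.056 0.045 0.048 0.053] ang 102.46
green w6 moved 5.4 ctr [0.6204 0.0333 0.056 ] len 0.1096 wid 0.0330 ang 106.12
green tri [ 0.4731 -0.0864  0.4801] [0.675 0.572 0.347 0.327] ang 11.74
chk+ w5 moved 3.9 ctr [ 0.5708 -0.3248  0.11  ] len 0.0793 wid 0.0133 ang 67.11
chk+ w6 moved 4.9 ctr [ 0.5711 -0.325   0.11  ] len 0.0806 wid 0.0146 ang 67.34
chk+ tri [ 0.571  -0.3247  0.1101] [0.111 0.116 0.102 0.111] ang 66.45
chk- w5 moved 2.7 ctr [ 0.5016 -0.2958  0.11  ] len 0.0799 wid 0.0155 ang 67.46
chk- w6 moved 2.5 ctr [ 0.5023 -0.2969  0.11  ] len 0.0801 wid 0.0133 ang 67.16
chk- tri [ 0.5018 -0.2958  0.1117] [0.111 0.113 0.111 0.112] ang 67.27
```

The plinth is clean: mid-point (0.536,-0.311), y axis at 67.3°, cheek spacing 75 mm and height 110 mm, all as specified. The block and fixture need straighter, closer views.

Emit:
send_rows([
  {"dx": -0.06, "dy": 0.11, "dz": 0.08, "yaw": 0, "claw": -1},
  {"dx": -0.06, "dy": 0.11, "dz": 0.08, "yaw": 0, "claw": -1},
  {"dx": -0.06, "dy": 0.11, "dz": 0.08, "yaw": 0, "claw": -1},
  {"dx": -0.06, "dy": 0.11, "dz": 0.08, "yaw": 0, "claw": -1},
])

```text
time: 6.25
tool_pos: [0.5306, 0.2345, 0.2626]
tool_rot: [0.001, 0.001, 1.0, 0.0]
contact_force: [-0.5, 0.1, -0.1]
gripper_width: 1.0
grasp_force: 0.0
```

```bash
python3 - <<'E'
from h import *
im,s=grab('wrist','w8.png'); pickle.dump(s,open('w8.pkl','wb')); print(s['time'],s['tool_pos'])
E
```

```text
6.25 [0.53063735 0.23446726 0.26264611]
```

Emit:
send_rows([
  {"dx": -0.14, "dy": -0.43, "dz": 0, "yaw": 0, "claw": -1},
  {"dx": -0.14, "dy": -0.43, "dz": 0, "yaw": 0, "claw": -1},
  {"dx": -0.14, "dy": -0.43, "dz": 0, "yaw": 0, "claw": -1},
  {"dx": -0.14, "dy": -0.43, "dz": 0, "yaw": 0, "claw": -1},
  {"dx": -0.14, "dy": -0.43, "dz": 0, "yaw": 0, "claw": -1},
  {"dx": -0.14, "dy": -0.43, "dz": 0, "yaw": 0, "claw": -1},
])

```text
time: 7.05
tool_pos: [0.5999, 0.0204, 0.2622]
tool_rot: [0.001, 0.0, 1.0, 0.0]
contact_force: [0.4, 0.2, 1.2]
gripper_width: 0.996
grasp_force: 0.0
```

```bash
python3 - <<'E'
from h import *
im,s=grab('wrist','w9.png'); pickle.dump(s,open('w9.pkl','wb')); print(s['time'],s['tool_pos'])
c8=wcam(8); c9=wcam(9)
u,v=proj(c8,[.4735,.235,.1]); U,V=proj(c9,[.555,.02,.04]); print(u,v,U,V)
x0,y0=int(u)-67,max(0,int(v)-100); X0,Y0=int(U)-100,max(0,int(V)-150)
print(x0,y0,X0,Y0)
g=lambda im:np.clip(255*(im/255.)**0.6,0,255).astype('uint8')
A=cv2.resize(g(wim(8)[y0:y0+200,x0:x0+133]),(399,600),interpolation=cv2.INTER_CUBIC)
B=cv2.resize(g(wim(9)[Y0:Y0+300,X0:X0+200]),(400,600),interpolation=cv2.INTER_CUBIC)
cv2.imwrite('pics/z2.png',np.hstack([A,B]))
E
```

```text
7.05 [0.59993068 0.02039922 0.2621979 ]
283.24223692261387 134.8083220222812 282.2837708685658 144.29564322178328
216 34 182 0
```

View pics/z2.png

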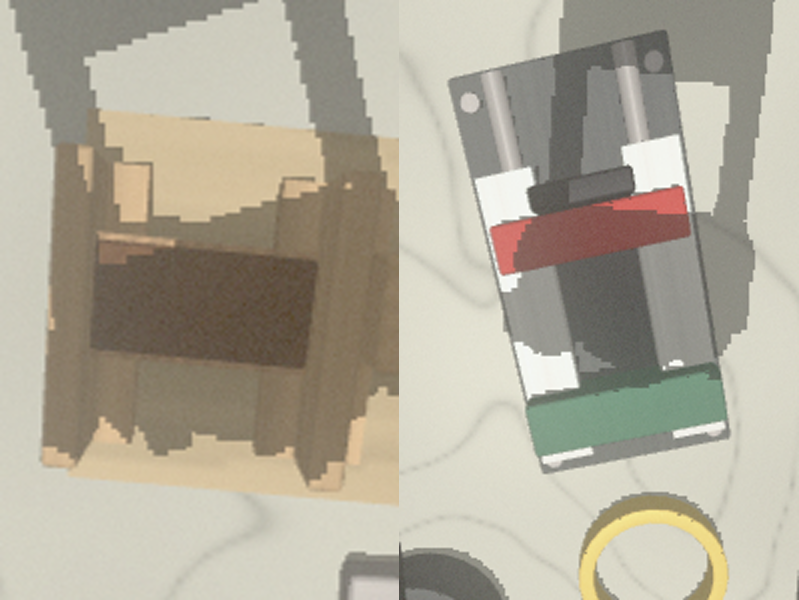

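In w8 (left tile) the walnut top corners are at pixels (248,112), (322,120), (317,156) and (246,151). In w9 (right tile) the base outline is (206,39), (316,15), (346,218), (254,236), with the red jaw at (228,114)-(328,117). Now I fit these.

```bash
python3 - <<'E'
from h import *
W={8:[(248.3,112),(322,119.7),(317.3,156.3),(246.3,150.7)]}
def one(n,quad,zs,name,r=3):
    q=refine(wim(n),quad,r); print(name,'moved',np.abs(q-quad).max().round(1))
    for z in zs:
        P=np.array([onz(wcam(n),*p,z) for p in q]); d=[P[1]-P[0],P[2]-P[1],P[2]-P[3],P[3]-P[0]]
        print('  z',z,'ctr',P.mean(0)[:2].round(4),'L',[round(float(np.linalg.norm(x)),4) for x in d],'ang',[round(float(np.degrees(np.arctan2(x[1],x[0]))),1) for x in d])
    return q
qw=one(8,W[8],[.09,.1],'walnut')
one(9,[(206.5,39),(316,15),(346.5,218.5),(254,236)],[0.0,.01,.02,.03],'base')
one(9,[(227.5,114),(324,93.5),(327.5,117.5),(232.5,137.5)],[.056],'red')
one(9,[(260.5,134),(301,125),(312.5,186),(271.5,194)],[.0,.036],'channel')
one(9,[(246,204),(342.5,187.5),(346,217),(252,228)],[.056],'green')
one(9,[(246.5,96),(298.5,83),(299,94),(248,106)],[.082],'tab')
# height of walnut top: w8 vs w1 
q1=refine(wim(1),[(361,187),(424,195),(420,229),(355,223)],3)
print('tri',np.array([meet([ray(wcam(8),*qw[i]),ray(wcam(1),*q1[i])]) for i in range(4)]).round(4).tolist())
E
```

```text
walnut moved 1.0
  z 0.09 ctr [0.4743 0.2348] L [0.0686, 0.0331, 0.0681, 0.0333] ang [84.5, -6.0, 84.7, -5.1]
  z 0.1 ctr [0.4739 0.2348] L [0.0664, 0.032, 0.066, 0.0322] ang [84.5, -6.0, 84.7, -5.1]
base moved 2.1
  z 0.0 ctr [0.5473 0.0184] L [0.1227, 0.2369, 0.1176, 0.2366] ang [101.4, 10.7, 101.2, 11.9]
  z 0.01 ctr [0.5469 0.0185] L [0.1197, 0.2311, 0.1147, 0.2308] ang [101.4, 10.7, 101.2, 11.9]
  z 0.02 ctr [0.5465 0.0185] L [0.1166, 0.2252, 0.1118, 0.225] ang [101.4, 10.7, 101.2, 11.9]
  z 0.03 ctr [0.5461 0.0186] L [0.1136, 0.2194, 0.1089, 0.2191] ang [101.4, 10.7, 101.2, 11.9]
red moved 1.5
  z 0.056 ctr [0.525  0.0151] L [0.099, 0.0245, 0.0992, 0.0252] ang [101.2, 11.4, 101.6, 10.9]
channel moved 2.5
  z 0.0 ctr [0.5774 0.0251] L [0.0495, 0.0801, 0.052, 0.0796] ang [101.8, 11.6, 101.2, 9.8]
  z 0.036 ctr [0.5733 0.0247] L [0.0451, 0.073, 0.0474, 0.0726] ang [101.8, 11.6, 101.2, 9.8]
green moved 2.6
  z 0.056 ctr [0.6216 0.0343] L [0.108, 0.0342, 0.1086, 0.0271] ang [100.7, 11.8, 96.9, 11.4]
tab moved 2.3
  z 0.082 ctr [0.5075 0.0113] L [0.0501, 0.0131, 0.0493, 0.013] ang [102.4, 8.4, 102.4, 11.7]
tri [[0.4525, 0.2042, 0.0952], [0.4603, 0.2706, 0.0951], [0.4916, 0.2659, 0.1063], [0.4868, 0.2005, 0.1015]]
```

The walnut top centre is (0.474,0.235), at z 0.10, with its y axis at 84.6°. The fixture yaw is 11.3°, its origin about (0.566,0.022) and the gap about 70 mm. The green face checks at x=+41 mm. I now turn and go above the block.

Emit:
send_rows([
  {"dx": 0.252, "dy": 0.429, "dz": 0.1, "yaw": 1.0, "claw": -1},
  {"dx": 0.252, "dy": 0.429, "dz": 0.1, "yaw": 1.0, "claw": -1},
  {"dx": 0.252, "dy": 0.429, "dz": 0.1, "yaw": 1.0, "claw": -1},
  {"dx": 0.252, "dy": 0.429, "dz": 0.1, "yaw": 1.0, "claw": -1},
  {"dx": 0.252, "dy": 0.429, "dz": 0.1, "yaw": 1.0, "claw": -1},
  {"dx": 0.252, "dy": 0.429, "dz": 0.1, "yaw": 1.0, "claw": -1},
  {"dx": 0.252, "dy": 0.429, "dz": 0.1, "yaw": 1.0, "claw": -1},
  {"dx": 0.252, "dy": 0.429, "dz": 0.1, "yaw": 1.0, "claw": -1},
  {"dx": 0.252, "dy": 0.429, "dz": 0.1, "yaw": 1.0, "claw": -1},
  {"dx": 0.252, "dy": 0.429, "dz": 0.1, "yaw": 1.0, "claw": -1},
])

```text
time: 8.35
tool_pos: [0.4738, 0.2355, 0.2115]
tool_rot: [0.0, 0.681, 0.733, 0.0]
contact_force: [-0.2, 0.4, 0.4]
gripper_width: 1.006
grasp_force: 0.0
```

```bash
cat >> h.py <<'E'
def goal(p,ydeg):
    "units of a move to TCP p with tool y at world angle ydeg (mod 180)"
    s=manip.state(); q=s['tool_rot']; M=R.from_quat([q[1],q[2],q[3],q[0]]).as_matrix()
    d=M.T@(np.array(p)-s['tool_pos'])/.5; a=np.degrees(np.arctan2(M[1,1],M[0,1])); e=(ydeg-a+90)%180-90
    print('t %.2f'%s['time'],'pos',np.round(s['tool_pos'],4),'yaw now %.2f'%a,'-> dx %.4f dy %.4f dz %.4f yaw %.4f'%(*d,-np.radians(e)/1.5),'j6 %.2f'%s['joint_pos'][5])
E
python3 -c "
from h import *
goal([.474,.2348,.062],-5.4)"
```

```text
t 8.35 pos [0.4738 0.2355 0.2115] yaw now 4.23 -> dx -0.0015 dy 0.0003 dz 0.2990 yaw 0.1120 j6 0.25
```

Emit:
send_rows([
  {"dx": -0.001, "dy": 0, "dz": 0.08, "yaw": 0.112, "claw": -1},
  {"dx": -0.001, "dy": 0, "dz": 0.15, "yaw": 0.112, "claw": -1},
  {"dx": -0.001, "dy": 0, "dz": 0.22, "yaw": 0.112, "claw": -1},
  {"dx": -0.001, "dy": 0, "dz": 0.27, "yaw": 0.112, "claw": -1},
  {"dx": -0.001, "dy": 0, "dz": 0.299, "yaw": 0.112, "claw": -1},
  {"dx": -0.001, "dy": 0, "dz": 0.299, "yaw": 0.112, "claw": -1},
  {"dx": -0.001, "dy": 0, "dz": 0.299, "yaw": 0.112, "claw": 1},
  {"dx": -0.001, "dy": 0, "dz": 0.299, "yaw": 0.112, "claw": 1},
  {"dx": -0.001, "dy": 0, "dz": 0.299, "yaw": 0.112, "claw": 1},
  {"dx": -0.001, "dy": 0, "dz": 0.299, "yaw": 0.112, "claw": 1},
  {"dx": -0.001, "dy": 0, "dz": 0.299, "yaw": 0.112, "claw": 1},
  {"dx": -0.001, "dy": 0, "dz": 0.299, "yaw": 0.112, "claw": 1},
])

```text
time: 9.85
tool_pos: [0.4748, 0.2347, 0.0629]
tool_rot: [0.0, 0.741, 0.672, 0.001]
contact_force: [-1.1, -0.6, 6.5]
gripper_width: 0.412
grasp_force: 60.1
```

```bash
python3 -c "
from h import *
goal([.474,.2348,.22],-5.4); s=manip.state(); print(s['contact_force'],s['grasp_force'],s['gripper_width'])"
```

```text
t 9.85 pos [0.4748 0.2347 0.0629] yaw now -5.59 -> dx 0.0002 dy -0.0013 dz -0.3141 yaw -0.0022 j6 0.42
[-1.10968354 -0.64281402  6.51527519] 60.08245289325714 0.412476418296692
```

Grasp confirmed: 35 mm opening at 60 N. I lift straight up and then compute the transfer.

Emit:
send_rows([
  {"dx": 0, "dy": 0, "dz": -0.05, "yaw": 0, "claw": 1},
  {"dx": 0, "dy": 0, "dz": -0.12, "yaw": 0, "claw": 1},
  {"dx": 0, "dy": 0, "dz": -0.22, "yaw": 0, "claw": 1},
  {"dx": 0, "dy": 0, "dz": -0.27, "yaw": 0, "claw": 1},
  {"dx": 0, "dy": 0, "dz": -0.27, "yaw": 0, "claw": 1},
])

```text
time: 10.48
tool_pos: [0.4753, 0.2348, 0.1987]
tool_rot: [0.001, 0.741, 0.672, 0.002]
contact_force: [1.1, 0.0, -1.9]
gripper_width: 0.416
grasp_force: 60.3
```

```bash
python3 -c "
from h import *
goal([.5858,.0271,.14],11.3); s=manip.state(); print(s['contact_force'],s['grasp_force'],s['gripper_width'])"
```

```text
t 10.47 pos [0.4753 0.2348 0.1987] yaw now -5.59 -> dx -0.3922 dy 0.2599 dz 0.1178 yaw -0.1965 j6 0.42
[ 1.07439419  0.03043901 -1.87454413] 60.27974009513855 0.4163296915052592
```

Emit:
send_rows([
  {"dx": -0.08, "dy": 0.05, "dz": 0, "yaw": -0.1, "claw": 1},
  {"dx": -0.18, "dy": 0.12, "dz": 0, "yaw": -0.197, "claw": 1},
  {"dx": -0.28, "dy": 0.19, "dz": 0, "yaw": -0.197, "claw": 1},
  {"dx": -0.36, "dy": 0.24, "dz": 0, "yaw": -0.197, "claw": 1},
  {"dx": -0.392, "dy": 0.26, "dz": 0.03, "yaw": -0.197, "claw": 1},
  {"dx": -0.392, "dy": 0.26, "dz": 0.08, "yaw": -0.197, "claw": 1},
  {"dx": -0.392, "dy": 0.26, "dz": 0.118, "yaw": -0.197, "claw": 1},
  {"dx": -0.392, "dy": 0.26, "dz": 0.118, "yaw": -0.197, "claw": 1},
  {"dx": -0.392, "dy": 0.26, "dz": 0.118, "yaw": -0.197, "claw": 1},
])

```text
time: 11.6
tool_pos: [0.5846, 0.0273, 0.1381]
tool_rot: [0.0, 0.633, 0.774, 0.0]
contact_force: [0.9, -0.2, -0.9]
gripper_width: 0.413
grasp_force: 60.4
```

```bash
python3 -c "
from h import *
goal([.5858,.0271,.069],11.3); s=manip.state(); print(s['contact_force'])
im,s=grab('wrist','w10.png'); pickle.dump(s,open('w10.pkl','wb'))
K,W=cam('wrist',s); print(W[:3,3])
cv2.imwrite('pics/w10g.png',np.clip(255*(wim(10)/255.)**.6,0,255).astype('uint8'))"
```

```text
t 11.60 pos [0.5846 0.0273 0.1381] yaw now 11.40 -> dx -0.0009 dy 0.0022 dz 0.1381 yaw 0.0011 j6 -0.28
[ 0.85301816 -0.22211292 -0.91088877]
[0.5710881  0.0951073  0.28187802]
```

View pics/w10g.png

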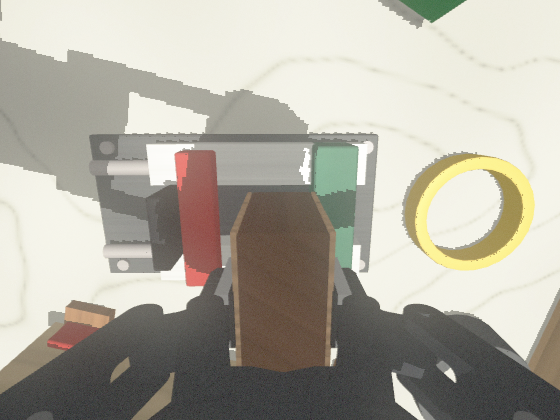

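The picture shows the walnut block upright in the gripper. Its +y lower edge runs (250,193)-(319,193), the green jaw's inner edge is near col 313 and the red jaw's right edge near col 218. I check the offset numerically.

```bash
python3 -c "
from h import *
c=wcam(10); a=np.radians(11.3); o=np.array([.5664,.0224]); 
def fx(u,v,z):
    p=onz(c,u,v,z)[:2]-o; return (p@[np.cos(a),np.sin(a)]).round(4),(p@[-np.sin(a),np.cos(a)]).round(4)
im=wim(10).astype(int)
for r in(150,160,180,200): print(r,[tuple(im[r,u]) for u in range(306,322,3)])
print('shoulder corners',fx(250,193,.105),fx(319,193,.105)); print('green face',fx(313,148,.056),fx(314,180,.056)); print('red face',fx(217,155,.056),fx(220,270,.056)); print('rails',fx(250,149,.036),fx(250,184,.036))
print('top corners',fx(235,232,.175),fx(334,232,.175))
"
```

```text
150 [(np.int64(253), np.int64(254), np.int64(254)), (np.int64(171), np.int64(181), np.int64(180)), (np.int64(72), np.int64(83), np.int64(74)), (np.int64(67), np.int64(81), np.int64(69)), (np.int64(117), np.int64(151), np.int64(102)), (np.int64(119), np.int64(154), np.int64(103))]
160 [(np.int64(253), np.int64(254), np.int64(254)), (np.int64(167), np.int64(179), np.int64(176)), (np.int64(69), np.int64(79), np.int64(66)), (np.int64(91), np.int64(115), np.int64(80)), (np.int64(117), np.int64(152), np.int64(101)), (np.int64(118), np.int64(152), np.int64(101))]
180 [(np.int64(253), np.int64(254), np.int64(254)), (np.int64(125), np.int64(134), np.int64(133)), (np.int64(62), np.int64(73), np.int64(59)), (np.int64(93), np.int64(120), np.int64(79)), (np.int64(115), np.int64(150), np.int64(99)), (np.int64(111), np.int64(145), np.int64(93))]
200 [(np.int64(40), np.int64(48), np.int64(58)), (np.int64(44), np.int64(53), np.int64(61)), (np.int64(40), np.int64(50), np.int64(58)), (np.int64(59), np.int64(83), np.int64(100)), (np.int64(62), np.int64(83), np.int64(104)), (np.int64(60), np.int64(73), np.int64(54))]
shoulder corners (np.float64(0.0012), np.float64(0.0328)) (np.float64(0.0388), np.float64(0.0329))
green face (np.float64(0.0393), np.float64(0.0532)) (np.float64(0.0406), np.float64(0.0316))
red face (np.float64(-0.0253), np.float64(0.0485)) (np.float64(-0.0275), np.float64(-0.036))
rails (np.float64(-0.0049), np.float64(0.0509)) (np.float64(-0.0055), np.float64(0.0251))
top corners (np.float64(0.0027), np.float64(0.0341)) (np.float64(0.0364), np.float64(0.0342))
```

Block +x side at 38 mm against a green face at 41 mm, and centred in y. I lower it.

Emit:
send_rows([
  {"dx": 0, "dy": 0, "dz": 0.05, "yaw": 0, "claw": 1},
  {"dx": 0, "dy": 0, "dz": 0.09, "yaw": 0, "claw": 1},
  {"dx": 0, "dy": 0, "dz": 0.115, "yaw": 0, "claw": 1},
  {"dx": 0, "dy": 0, "dz": 0.128, "yaw": 0, "claw": 1},
  {"dx": 0, "dy": 0, "dz": 0.134, "yaw": 0, "claw": 1},
  {"dx": 0, "dy": 0, "dz": 0.138, "yaw": 0, "claw": 1},
  {"dx": 0, "dy": 0, "dz": 0.138, "yaw": 0, "claw": 1},
])

```text
time: 12.52
tool_pos: [0.5848, 0.0267, 0.0692]
tool_rot: [0.0, 0.634, 0.774, 0.0]
contact_force: [0.4, 0.0, -2.6]
gripper_width: 0.414
grasp_force: 60.5
```

Emit:
send_rows([
  {"dx": 0, "dy": 0, "dz": 0.002, "yaw": 0, "claw": 1},
  {"dx": 0, "dy": 0, "dz": 0.003, "yaw": 0, "claw": 1},
  {"dx": 0, "dy": 0, "dz": 0.003, "yaw": 0, "claw": 1},
])

```text
time: 12.9
tool_pos: [0.585, 0.0267, 0.069]
tool_rot: [0.0, 0.634, 0.774, 0.0]
contact_force: [-3.3, -0.3, 6.8]
gripper_width: 0.414
grasp_force: 61.4
```

Contact is 6.8 N upward, so the shoulder is on the rails. I release and rise.

Emit:
send_rows([
  {"dx": 0, "dy": 0, "dz": 0, "yaw": 0, "claw": -1},
  {"dx": 0, "dy": 0, "dz": 0, "yaw": 0, "claw": -1},
  {"dx": 0, "dy": 0, "dz": 0, "yaw": 0, "claw": -1},
  {"dx": 0, "dy": 0, "dz": 0, "yaw": 0, "claw": -1},
  {"dx": 0, "dy": 0, "dz": 0, "yaw": 0, "claw": -1},
  {"dx": 0, "dy": 0, "dz": -0.06, "yaw": 0, "claw": -1},
  {"dx": 0, "dy": 0, "dz": -0.15, "yaw": 0, "claw": -1},
  {"dx": 0, "dy": 0, "dz": -0.22, "yaw": 0, "claw": -1},
  {"dx": 0, "dy": 0, "dz": -0.22, "yaw": 0, "claw": -1},
])

```text
time: 14.02
tool_pos: [0.5869, 0.0266, 0.1816]
tool_rot: [0.003, 0.634, 0.774, 0.002]
contact_force: [-0.0, 0.2, 0.3]
gripper_width: 1.0
grasp_force: 0.0
```

```bash
python3 -c "
from h import *
goal([.4800,.0045,.16],11.3); s=manip.state(); print(s['contact_force'],s['gripper_width'])
im,s=grab('wrist','w11.png'); pickle.dump(s,open('w11.pkl','wb'))
c=wcam(11);a=np.radians(11.3)
for x,y,z in[(.002,.033,.106),(.038,.033,.106),(.038,-.033,.106)]: print(proj(c,[.5664+x*np.cos(a)-y*np.sin(a),.0224+x*np.sin(a)+y*np.cos(a),z]).round(1))
"
```

```text
t 14.03 pos [0.5869 0.0266 0.1816] yaw now 11.35 -> dx -0.0012 dy -0.2186 dz 0.0415 yaw 0.0005 j6 -0.28
[-0.03705473  0.17443201  0.32305357] 0.9998275400234518
[253.2 177.6]
[307.2 177.6]
[305.3 268.4]
```

Emit:
send_rows([
  {"dx": -0.001, "dy": -0.1, "dz": 0, "yaw": 0, "claw": 1},
  {"dx": -0.001, "dy": -0.2, "dz": 0, "yaw": 0, "claw": 1},
  {"dx": -0.001, "dy": -0.25, "dz": 0, "yaw": 0, "claw": 1},
  {"dx": -0.001, "dy": -0.25, "dz": 0, "yaw": 0, "claw": 1},
  {"dx": -0.001, "dy": -0.25, "dz": 0.06, "yaw": 0, "claw": 1},
  {"dx": -0.001, "dy": -0.25, "dz": 0.13, "yaw": 0, "claw": 1},
  {"dx": -0.001, "dy": -0.25, "dz": 0.2, "yaw": 0, "claw": 1},
  {"dx": -0.001, "dy": -0.25, "dz": 0.24, "yaw": 0, "claw": 1},
  {"dx": -0.001, "dy": -0.25, "dz": 0.24, "yaw": 0, "claw": 1},
])

```text
time: 15.2
tool_pos: [0.4605, 0.0022, 0.0545]
tool_rot: [-0.003, 0.634, 0.774, -0.001]
contact_force: [-0.1, -0.2, 0.2]
gripper_width: -0.0
grasp_force: 0.0
```

```bash
cat >> h.py <<'E'
def fxy(p):
    a=np.radians(11.3); d=np.array(p)[:2]-[.5664,.0224]; return d@[np.cos(a),np.sin(a)],d@[-np.sin(a),np.cos(a)]
E
python3 -c "
from h import *
s=manip.state(); print(s['tool_pos'],fxy(s['tool_pos']),s['contact_force'],s['gripper_width'])
im,s=grab('wrist','w11b.png')"
```

```text
[0.46051411 0.0021549  0.0544876 ] (np.float64(-0.10780020025417142), np.float64(0.0008952906818060399)) [-0.0711317  -0.16479996  0.22276024] -0.0004074646804630016
```

Emit:
send_rows([
  {"dx": 0, "dy": 0.02, "dz": -0.006, "yaw": 0, "claw": 1},
  {"dx": 0, "dy": 0.034, "dz": -0.006, "yaw": 0, "claw": 1},
  {"dx": 0, "dy": 0.042, "dz": -0.006, "yaw": 0, "claw": 1},
  {"dx": 0, "dy": 0.05, "dz": -0.006, "yaw": 0, "claw": 1},
  {"dx": 0, "dy": 0.058, "dz": -0.006, "yaw": 0, "claw": 1},
  {"dx": 0, "dy": 0.066, "dz": -0.006, "yaw": 0, "claw": 1},
  {"dx": 0, "dy": 0.074, "dz": -0.006, "yaw": 0, "claw": 1},
  {"dx": 0, "dy": 0.082, "dz": -0.006, "yaw": 0, "claw": 1},
  {"dx": 0, "dy": 0.09, "dz": -0.006, "yaw": 0, "claw": 1},
  {"dx": 0, "dy": 0.096, "dz": -0.006, "yaw": 0, "claw": 1},
  {"dx": 0, "dy": 0.1, "dz": -0.006, "yaw": 0, "claw": 1},
  {"dx": 0, "dy": 0.1, "dz": -0.006, "yaw": 0, "claw": 1},
])

```text
time: 16.75
tool_pos: [0.5114, 0.0116, 0.0602]
tool_rot: [0.0, 0.634, 0.774, 0.0]
contact_force: [-1.3, 0.9, 0.1]
gripper_width: -0.004
grasp_force: 0.3
```

```bash
python3 -c "
from h import *
s=manip.state(); print(s['tool_pos'],fxy(s['tool_pos']),s['contact_force'],s['gripper_width'])"
```

```text
[0.5114067  0.01160161 0.0602487 ] (np.float64(-0.05604313710468292), np.float64(0.00018666190763870955)) [-1.30195674  0.93229752  0.13445958] -0.004443618479321454
```

Emit:
send_rows([
  {"dx": 0, "dy": 0.004, "dz": 0, "yaw": 0, "claw": 1},
  {"dx": 0, "dy": 0.008, "dz": 0, "yaw": 0, "claw": 1},
  {"dx": 0, "dy": 0.012, "dz": 0, "yaw": 0, "claw": 1},
  {"dx": 0, "dy": 0.012, "dz": 0, "yaw": 0, "claw": 1},
])

```text
time: 17.25
tool_pos: [0.5171, 0.0128, 0.0602]
tool_rot: [0.0, 0.634, 0.774, 0.0]
contact_force: [-1.7, 0.4, 0.4]
gripper_width: 0.0
grasp_force: 1.0
```

Emit:
send_rows([
  {"dx": 0, "dy": 0.003, "dz": 0, "yaw": 0, "claw": 1},
  {"dx": 0, "dy": 0.003, "dz": 0, "yaw": 0, "claw": 1},
])

```text
time: 17.5
tool_pos: [0.5182, 0.013, 0.0602]
tool_rot: [-0.0, 0.634, 0.774, -0.0]
contact_force: [-3.9, -0.3, 2.6]
gripper_width: -0.001
grasp_force: 2.1
```

Emit:
send_rows([
  {"dx": 0, "dy": 0.003, "dz": 0, "yaw": 0, "claw": 1},
  {"dx": 0, "dy": 0.003, "dz": 0, "yaw": 0, "claw": 1},
])

```text
time: 17.75
tool_pos: [0.5199, 0.0133, 0.0602]
tool_rot: [-0.0, 0.634, 0.774, 0.0]
contact_force: [-3.7, 0.7, 1.4]
gripper_width: -0.002
grasp_force: 1.9
```

Emit:
send_rows([
  {"dx": 0, "dy": 0.002, "dz": 0, "yaw": 0, "claw": 1},
  {"dx": 0, "dy": 0.002, "dz": 0, "yaw": 0, "claw": 1},
])

```text
time: 18.0
tool_pos: [0.5205, 0.0135, 0.0602]
tool_rot: [-0.0, 0.634, 0.774, -0.0]
contact_force: [-5.7, -0.4, 3.6]
gripper_width: 0.001
grasp_force: 2.9
```

Emit:
send_rows([
  {"dx": 0, "dy": 0.002, "dz": 0, "yaw": 0, "claw": 1},
  {"dx": 0, "dy": 0.002, "dz": 0, "yaw": 0, "claw": 1},
])

```text
time: 18.25
tool_pos: [0.5205, 0.0135, 0.0602]
tool_rot: [-0.001, 0.634, 0.774, -0.001]
contact_force: [-10.2, -1.9, 6.6]
gripper_width: 0.0
grasp_force: 5.0
```

Emit:
send_rows([
  {"dx": 0, "dy": 0.002, "dz": 0, "yaw": 0, "claw": 1},
  {"dx": 0, "dy": 0.002, "dz": 0, "yaw": 0, "claw": 1},
])

```text
time: 18.5
tool_pos: [0.5206, 0.0135, 0.0602]
tool_rot: [-0.002, 0.634, 0.774, -0.002]
contact_force: [-13.5, -1.9, 10.3]
gripper_width: 0.001
grasp_force: 7.1
```

The jaw has stalled at 13 N, at the predicted snug position. I back off, rise and start the quarter turn.

Emit:
send_rows([
  {"dx": 0, "dy": -0.03, "dz": 0, "yaw": 0, "claw": 1},
  {"dx": 0, "dy": -0.05, "dz": 0, "yaw": 0, "claw": 1},
  {"dx": 0, "dy": -0.05, "dz": -0.06, "yaw": 0, "claw": 1},
  {"dx": 0, "dy": -0.05, "dz": -0.15, "yaw": 0, "claw": 0},
  {"dx": 0, "dy": -0.05, "dz": -0.24, "yaw": 0, "claw": -1},
  {"dx": 0, "dy": 0, "dz": -0.28, "yaw": -0.2, "claw": -1},
  {"dx": 0, "dy": 0.06, "dz": -0.28, "yaw": -0.4, "claw": -1},
  {"dx": 0, "dy": 0.12, "dz": -0.28, "yaw": -0.6, "claw": -1},
  {"dx": 0, "dy": 0.138, "dz": -0.28, "yaw": -0.7, "claw": -1},
  {"dx": 0, "dy": 0.138, "dz": -0.28, "yaw": -0.8, "claw": -1},
  {"dx": 0, "dy": 0.138, "dz": -0.28, "yaw": -0.9, "claw": -1},
  {"dx": 0, "dy": 0.138, "dz": -0.28, "yaw": -1.0, "claw": -1},
  {"dx": 0, "dy": 0.138, "dz": -0.28, "yaw": -1.0, "claw": -1},
  {"dx": 0, "dy": 0.138, "dz": -0.28, "yaw": -1.0, "claw": -1},
])

```text
time: 20.25
tool_pos: [0.5905, 0.0274, 0.2004]
tool_rot: [0.001, -0.062, 0.998, -0.0]
contact_force: [0.2, 0.1, -0.6]
gripper_width: 0.998
grasp_force: 0.0
```

```bash
python3 -c "
from h import *
s=manip.state(); print(s['time'],s['tool_pos'],fxy(s['tool_pos']),s['contact_force'],s['gripper_width'])
goal([.5664+.022*.981,.0224+.022*.196,.2],101.3)
im,s=grab('wrist','w12.png'); pickle.dump(s,open('w12.pkl','wb'))
c=wcam(12);a=np.radians(11.3)
q=[]
for x,y,z in[(.004,-.033,.106),(.004,.033,.106),(.040,.033,.106),(.040,-.033,.106)]: q.append(proj(c,[.5664+x*np.cos(a)-y*np.sin(a),.0224+x*np.sin(a)+y*np.cos(a),z]))
print(np.round(q,1).tolist())
cv2.imwrite('pics/w12g.png',np.clip(255*(wim(12)/255.)**.6,0,255).astype('uint8'))"
```

```text
20.25 [0.59050513 0.02735566 0.20036779] (np.float64(0.02460888241317091), np.float64(0.00013628686857380072)) [ 0.2095      0.10277635 -0.58836129] 0.9976448054508109
t 20.25 pos [0.5905 0.0274 0.2004] yaw now 97.15 -> dx 0.0052 dy -0.0006 dz 0.0007 yaw -0.0483 j6 -1.78
[[235.8, 193.4], [325.8, 186.9], [327.5, 233.5], [241.1, 239.5]]
```

View pics/w12g.png

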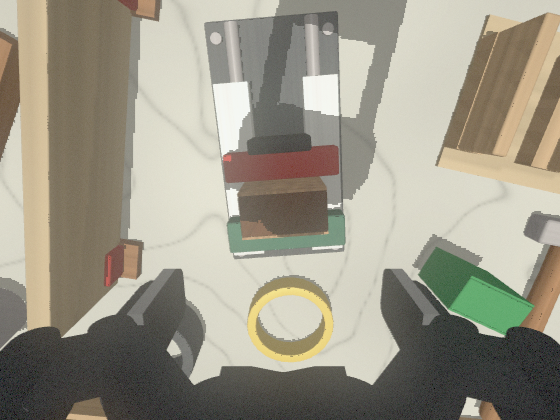

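The block stands snug between the red jaw and the green jaw, with its top at about (241,193), (327,187), (328,233), (242,239), which matches the prediction. That was my 11th picture, one over the limit of 10, so I view no more and check numerically from here.

```bash
python3 -c "
from h import *
q=refine(wim(12),[(240,192),(327,187),(328,233),(242,239)],4); print(q.round(1).tolist())
P=np.array([onz(wcam(12),*p,.106) for p in q]); print([np.round(fxy(p),4).tolist() for p in P],P.mean(0),fxy(P.mean(0)))
for u,v in((0,1),(3,2)): d=P[v]-P[u]; print(np.linalg.norm(d),np.degrees(np.arctan2(d[1],d[0])))
"
```

```text
[[236.8000030517578, 195.89999389648438], [326.5, 189.6999969482422], [328.29998779296875, 234.1999969482422], [241.5, 236.3000030517578]]
[[0.006, -0.0325], [0.0061, 0.0334], [0.0406, 0.0336], [0.0375, -0.0324]] [0.58837777 0.0273322  0.106     ] (np.float64(0.022518168020321045), np.float64(0.0005301332023343314))
0.0659389037335687 101.18862749690624
0.0660523038761937 98.60529131630972
```

Emit:
send_rows([
  {"dx": 0.005, "dy": 0, "dz": 0.06, "yaw": -0.048, "claw": -1},
  {"dx": 0.005, "dy": 0, "dz": 0.13, "yaw": -0.048, "claw": -1},
  {"dx": 0.005, "dy": 0, "dz": 0.2, "yaw": -0.048, "claw": -1},
  {"dx": 0.005, "dy": 0, "dz": 0.25, "yaw": -0.048, "claw": -1},
  {"dx": 0.005, "dy": 0, "dz": 0.275, "yaw": -0.048, "claw": -1},
  {"dx": 0.005, "dy": 0, "dz": 0.275, "yaw": -0.048, "claw": -1},
  {"dx": 0.005, "dy": 0, "dz": 0.275, "yaw": -0.048, "claw": -1},
])

```text
time: 21.18
tool_pos: [0.5891, 0.027, 0.0643]
tool_rot: [0.001, -0.099, 0.995, -0.0]
contact_force: [1.5, 0.4, 0.7]
gripper_width: 1.001
grasp_force: 0.0
```

```bash
python3 -c "
from h import *
goal([.588,.0272,.062],101.3);s=manip.state(); print(s['contact_force'])"
```

```text
t 21.18 pos [0.5891 0.027  0.0643] yaw now 101.38 -> dx 0.0021 dy 0.0007 dz 0.0046 yaw 0.0009 j6 -1.85
[1.47915706 0.41586115 0.74985982]
```

Emit:
send_rows([
  {"dx": 0.002, "dy": 0, "dz": 0.002, "yaw": 0, "claw": -1},
  {"dx": 0.002, "dy": 0, "dz": 0.002, "yaw": 0, "claw": 1},
  {"dx": 0.002, "dy": 0, "dz": 0.002, "yaw": 0, "claw": 1},
  {"dx": 0.002, "dy": 0, "dz": 0.002, "yaw": 0, "claw": 1},
  {"dx": 0.002, "dy": 0, "dz": 0.002, "yaw": 0, "claw": 1},
  {"dx": 0.002, "dy": 0, "dz": 0.002, "yaw": 0, "claw": 1},
])

```text
time: 21.92
tool_pos: [0.5874, 0.0271, 0.0628]
tool_rot: [0.0, -0.099, 0.995, 0.0]
contact_force: [-3.0, 0.7, 5.7]
gripper_width: 0.766
grasp_force: 70.2
```

Emit:
send_rows([
  {"dx": 0, "dy": 0, "dz": -0.03, "yaw": 0, "claw": 1},
  {"dx": 0, "dy": 0, "dz": -0.08, "yaw": 0, "claw": 1},
  {"dx": 0, "dy": 0, "dz": -0.17, "yaw": 0, "claw": 1},
  {"dx": 0, "dy": 0, "dz": -0.27, "yaw": 0, "claw": 1},
  {"dx": 0, "dy": 0, "dz": -0.34, "yaw": 0, "claw": 1},
  {"dx": 0, "dy": 0, "dz": -0.34, "yaw": 0, "claw": 1},
  {"dx": 0, "dy": 0, "dz": -0.34, "yaw": 0, "claw": 1},
])

```text
time: 22.8
tool_pos: [0.586, 0.0269, 0.2299]
tool_rot: [-0.001, -0.099, 0.995, 0.0]
contact_force: [-0.4, -0.7, -2.8]
gripper_width: 0.763
grasp_force: 69.7
```

```bash
python3 -c "
from h import *
goal([.5364,-.3106,.232],67.3);s=manip.state(); print(s['contact_force'],s['grasp_force'],s['gripper_width'])"
```

```text
t 22.80 pos [0.586  0.0269 0.2299] yaw now 101.41 -> dx 0.2308 dy -0.6421 dz -0.0040 yaw 0.3969 j6 -1.85
[-0.44950461 -0.68979704 -2.84858149] 69.68029975891113 0.7626367947961886
```

Held by its ends: 65 mm opening at 70 N. I carry it over the fence with the tenon bottom at 0.185, well above the 0.12 top.

Emit:
send_rows([
  {"dx": 0.02, "dy": -0.05, "dz": -0.004, "yaw": 0.04, "claw": 1},
  {"dx": 0.05, "dy": -0.13, "dz": -0.004, "yaw": 0.1, "claw": 1},
  {"dx": 0.09, "dy": -0.23, "dz": -0.004, "yaw": 0.17, "claw": 1},
  {"dx": 0.125, "dy": -0.34, "dz": -0.004, "yaw": 0.24, "claw": 1},
  {"dx": 0.16, "dy": -0.45, "dz": -0.004, "yaw": 0.31, "claw": 1},
  {"dx": 0.19, "dy": -0.54, "dz": -0.004, "yaw": 0.36, "claw": 1},
  {"dx": 0.22, "dy": -0.61, "dz": -0.004, "yaw": 0.397, "claw": 1},
  {"dx": 0.231, "dy": -0.642, "dz": -0.004, "yaw": 0.397, "claw": 1},
  {"dx": 0.231, "dy": -0.642, "dz": -0.004, "yaw": 0.397, "claw": 1},
  {"dx": 0.231, "dy": -0.642, "dz": -0.004, "yaw": 0.397, "claw": 1},
  {"dx": 0.231, "dy": -0.642, "dz": -0.004, "yaw": 0.397, "claw": 1},
])

```text
time: 24.18
tool_pos: [0.5377, -0.3092, 0.2337]
tool_rot: [-0.0, 0.196, 0.981, 0.0]
contact_force: [-0.2, 0.8, -1.0]
gripper_width: 0.766
grasp_force: 69.7
```

```bash
python3 -c "
from h import *
goal([.5358,-.3103,.0848],67.3);s=manip.state(); print(s['contact_force'],s['grasp_force'],s['gripper_width'])
im,s=grab('wrist','w13.png'); pickle.dump(s,open('w13.pkl','wb'))
c=wcam(13);a=np.radians(-22.7)
pw=lambda x,y,z:[.5364+x*np.cos(a)-y*np.sin(a),-.3106+x*np.sin(a)+y*np.cos(a),z]
for sx in(-1,1): print('cheek',sx,[proj(c,pw(sx*.037+dx,dy,.11)).round(1).tolist() for dx,dy in((-.007,-.04),(-.007,.04),(.007,.04),(.007,-.04))])
t=np.array(s['tool_pos']); z=t[2]-.0448
bw=lambda x,y,h:[t[0]+x*np.cos(a)-y*np.sin(a),t[1]+x*np.sin(a)+y*np.cos(a),z+h]
print('blocktop',[proj(c,bw(x,y,.088)).round(1).tolist() for x,y in((-.018,-.033),(-.018,.033),(.018,.033),(.018,-.033))])
print('bodybot',[proj(c,bw(x,y,.018)).round(1).tolist() for x,y in((-.018,-.033),(-.018,.033))],'tenon',[proj(c,bw(x,y,0)).round(1).tolist() for x,y in((-.01,-.02),(-.01,.02))])
h=cv2.cvtColor(wim(13),cv2.COLOR_BGR2HSV)
for r in range(150,330,12): print(r,''.join('%4d'%v for v in wim(13)[r,200:365:6].mean(1)))
"
```

```text
t 24.18 pos [ 0.5377 -0.3092  0.2337] yaw now 67.40 -> dx 0.0026 dy -0.0035 dz 0.2978 yaw 0.0012 j6 -1.82
[-0.21063347  0.78278734 -0.99410966] 69.68042135238647 0.7660921375295053
cheek -1 [[230.3, 153.1], [330.7, 153.2], [330.0, 170.8], [231.1, 170.7]]
cheek 1 [[233.9, 240.5], [327.2, 240.6], [326.6, 255.8], [234.6, 255.7]]
blocktop [[184.2, 279.9], [381.6, 280.1], [373.4, 370.0], [192.1, 369.8]]
bodybot [[221.4, 220.0], [344.2, 220.1]] tenon [[249.2, 224.2], [316.3, 224.3]]
150  224 222 222 160  76  74  77  84  82  80  83  79  85  80  83  83  82  81  84  85  91  68  68  73  78 218 220 221
162  225 224 224 224  82  75 117  93  88  90  98  95  94  95  88  95  86  89  97  98  95 102  73  76 105 219 220 220
174  228 228 226 222  79  73 128  70  68  68  63  68  61  63  64  67  61  65  66  73  65  70  73  70 216 220 220 222
186  228 226 227 224 130 122 130 117 120  61  57 117 122 120 128 131 128  85  67  70  69  69 131 126 222 220 221 220
198  226 227 226 226 129 124 125 119 119 120  57  58  57  57  58  59  64  62 130 142 128 125 131 125 221 222 222 224
210  226 227 225 223 131 123 128 
[... 436 characters left out ...]
58   88  84  76  69  73  76  79  72  64  70  72  74  74  74  76  71  62  73  76  73  84  77  76  78  81  83  79  79
270   72  80  79  75  75  72  60  65  68  63  66  85  77  61  60  71  67  73  77  78  76  76  73  66  69  72  83  76
282   75  77  71  68  73  72  68  69  71  70  65  76  73  66  70  60  65  73  68  69  67  75  73  65  67  73  76  77
294   44  43  41  43  46  43  41  41  44  36  36  39  41  41  39  36  37  39  42  36  43  38  44  44  38  40  42  46
306   42  42  42  39  39  41  39  34  38  34  40  37  40  43  37  42  38  36  30  37  36  37  38  40  37  32  41  43
318   37  42  39  41  34  37  33  30  38  36  37  39  39  39  33  37  35  38  37  36  34  40  35  35  38  35  35  35
```

```bash
python3 -c "
from h import *
im=wim(13).astype(float)
for c in(226,232,332,338): print(c,'rows214..',im[214:240,c-1:c+2].mean((1,2)).round().astype(int).tolist())
for c in(230,280,335): print('top',c,'rows 272..',[tuple(x) for x in im[272:296:2,c-3:c+4].mean(1).round().astype(int).tolist()])
for r in(236,250,264,276): print('row',r,'L',im[r-1:r+2,180:226].mean((0,2)).round().astype(int).tolist(),'R',im[r-1:r+2,340:390].mean((0,2)).round().astype(int).tolist())
"
```

```text
226 rows214.. [128, 128, 126, 127, 127, 126, 129, 126, 124, 95, 87, 83, 80, 84, 86, 83, 82, 80, 80, 81, 84, 82, 78, 78, 85, 87]
232 rows214.. [126, 125, 126, 124, 124, 124, 124, 126, 123, 94, 83, 80, 81, 85, 85, 83, 78, 78, 79, 84, 84, 82, 81, 80, 79, 77]
332 rows214.. [130, 129, 129, 128, 129, 129, 130, 129, 128, 85, 79, 74, 75, 73, 67, 67, 76, 81, 79, 74, 72, 75, 72, 73, 80, 84]
338 rows214.. [128, 125, 127, 126, 127, 126, 125, 125, 125, 84, 86, 85, 91, 89, 91, 90, 86, 83, 82, 81, 81, 76, 71, 73, 79, 77]
top 230 rows 272.. [(51, 70, 90), (50, 70, 90), (53, 72, 94), (49, 68, 88), (51, 70, 92), (52, 72, 94), (54, 77, 100), (55, 77, 100), (41, 57, 76), (32, 42, 57), (30, 41, 56), (31, 42, 55)]
top 280 rows 272.. [(40, 58, 76), (45, 66, 88), (45, 65, 85), (45, 66, 86), (47, 66, 88), (48, 69, 91), (51, 74, 99), (52, 74, 100), (37, 54, 74), (24, 35, 54), (26, 38, 54), (25, 37, 54)]
top 335 rows 272.. [(51, 71, 92), (52, 74, 96), (52, 72, 94), (48, 69, 89), (49, 69, 90), (47, 68, 89), (53, 74, 97), (53, 75, 98), (35, 48, 65), (29, 40, 55), (29, 38, 55), (31, 40, 58)]
row 236 L [224, 224, 
[... 1024 characters left out ...]
70, 70, 72, 72, 74, 76, 75, 77, 79, 78, 76, 77, 77, 77, 76, 77, 78, 77, 77, 75, 73] R [71, 70, 71, 73, 74, 75, 75, 75, 79, 79, 79, 82, 82, 81, 80, 78, 79, 75, 75, 73, 73, 72, 76, 75, 76, 79, 80, 82, 81, 81, 83, 90, 89, 90, 110, 150, 214, 218, 219, 219, 220, 219, 218, 219, 218, 218, 219, 217, 218, 219]
row 276 L [49, 51, 59, 79, 87, 87, 88, 89, 86, 83, 83, 82, 81, 78, 78, 78, 79, 77, 78, 75, 75, 77, 75, 74, 73, 76, 79, 82, 84, 86, 88, 92, 90, 91, 91, 90, 88, 87, 85, 83, 79, 82, 79, 78, 75, 73] R [71, 71, 67, 66, 66, 67, 68, 69, 67, 68, 66, 66, 66, 68, 71, 74, 74, 74, 75, 76, 77, 79, 84, 83, 84, 86, 86, 84, 84, 84, 84, 86, 87, 86, 83, 83, 85, 84, 86, 88, 88, 89, 84, 66, 53, 51, 52, 51, 52, 62]
```

```bash
python3 -c "
from h import *
q0=[(230.3,153.1),(330.7,153.2),(330,170.8),(231.1,170.7)]
q=refine(wim(13),q0,3); print(q.round(1).tolist())
im=wim(13).astype(float)
for c in(245,265,285,305,320): print(c,'rows146..',im[146:180,c-2:c+3].mean((1,2)).round().astype(int).tolist())
for r in (158,166): print(r,'L',im[r-1:r+2,222:242].mean((0,2)).round().astype(int).tolist(),'R',im[r-1:r+2,320:342].mean((0,2)).round().astype(int).tolist())
"
```

```text
[[230.3000030517578, 153.60000610351562], [330.3999938964844, 153.6999969482422], [330.6000061035156, 170.8000030517578], [231.8000030517578, 170.6999969482422]]
245 rows146.. [75, 83, 83, 83, 83, 83, 84, 82, 89, 90, 89, 89, 90, 89, 91, 90, 89, 89, 91, 89, 89, 89, 89, 90, 88, 73, 69, 70, 70, 70, 84, 96, 94, 115]
265 rows146.. [72, 79, 80, 81, 82, 81, 84, 83, 95, 96, 96, 96, 96, 96, 95, 94, 94, 93, 93, 93, 94, 93, 93, 92, 90, 69, 68, 67, 67, 62, 62, 63, 62, 61]
285 rows146.. [72, 82, 80, 81, 82, 82, 83, 83, 93, 92, 93, 94, 91, 92, 91, 91, 90, 90, 89, 90, 89, 92, 90, 90, 89, 70, 68, 68, 67, 64, 65, 66, 66, 66]
305 rows146.. [71, 84, 85, 81, 82, 84, 82, 81, 88, 91, 90, 91, 92, 93, 95, 95, 97, 97, 98, 97, 98, 97, 95, 94, 93, 74, 64, 65, 66, 63, 64, 62, 65, 62]
320 rows146.. [71, 79, 86, 87, 89, 90, 88, 89, 98, 98, 97, 98, 98, 97, 97, 98, 98, 98, 99, 100, 100, 101, 99, 99, 97, 75, 67, 66, 67, 67, 68, 67, 68, 67]
158 L [83, 80, 80, 80, 78, 77, 76, 75, 76, 86, 95, 96, 100, 96, 97, 98, 97, 94, 92, 90] R [96, 99, 98, 99, 100, 101, 102, 103, 102, 100, 97, 77, 74, 71, 75, 73, 75, 74, 74, 73, 73, 71]
166 L [81, 82, 80, 79, 80, 78, 76, 77, 75, 80, 152, 132, 123, 100, 92, 91, 91, 91, 92, 89] R [101, 101, 100, 99, 97, 98, 96, 97, 95, 96, 93, 75, 72, 71, 75, 75, 73, 75, 75, 73, 72, 72]
```

Plinth pose confirmed to half a pixel. The block is square and sits about 1.2 mm off the TCP along plinth +x, so I compensate and descend.

Emit:
send_rows([
  {"dx": 0.004, "dy": -0.003, "dz": 0.02, "yaw": 0.001, "claw": 1},
  {"dx": 0.004, "dy": -0.003, "dz": 0.06, "yaw": 0.001, "claw": 1},
  {"dx": 0.004, "dy": -0.003, "dz": 0.11, "yaw": 0.001, "claw": 1},
  {"dx": 0.004, "dy": -0.003, "dz": 0.16, "yaw": 0.001, "claw": 1},
  {"dx": 0.004, "dy": -0.003, "dz": 0.2, "yaw": 0.001, "claw": 1},
  {"dx": 0.004, "dy": -0.003, "dz": 0.23, "yaw": 0.001, "claw": 1},
  {"dx": 0.004, "dy": -0.003, "dz": 0.25, "yaw": 0.001, "claw": 1},
  {"dx": 0.004, "dy": -0.003, "dz": 0.25, "yaw": 0.001, "claw": 1},
  {"dx": 0.004, "dy": -0.003, "dz": 0.25, "yaw": 0.001, "claw": 1},
  {"dx": 0.004, "dy": -0.003, "dz": 0.25, "yaw": 0.001, "claw": 1},
])

```text
time: 25.48
tool_pos: [0.5355, -0.3116, 0.11]
tool_rot: [0.001, 0.198, 0.98, -0.0]
contact_force: [0.7, -0.7, -2.0]
gripper_width: 0.765
grasp_force: 69.7
```

```bash
python3 -c "
from h import *
goal([.5353,-.3101,.0848],67.3);s=manip.state(); print(s['contact_force'],s['tool_rot'])"
```

```text
t 25.48 pos [ 0.5355 -0.3116  0.11  ] yaw now 67.21 -> dx 0.0016 dy 0.0027 dz 0.0503 yaw -0.0010 j6 -1.82
[ 0.65380959 -0.7452747  -2.03885187] [ 8.95974925e-04  1.97573499e-01  9.80287574e-01 -4.25750450e-04]
```

Emit:
send_rows([
  {"dx": 0.0015, "dy": 0.0025, "dz": 0.02, "yaw": -0.001, "claw": 1},
  {"dx": 0.0015, "dy": 0.0025, "dz": 0.04, "yaw": -0.001, "claw": 1},
  {"dx": 0.0015, "dy": 0.0025, "dz": 0.05, "yaw": -0.001, "claw": 1},
  {"dx": 0.0015, "dy": 0.0025, "dz": 0.05, "yaw": -0.001, "claw": 1},
  {"dx": 0.0015, "dy": 0.0025, "dz": 0.05, "yaw": -0.001, "claw": 1},
  {"dx": 0.0015, "dy": 0.0025, "dz": 0.05, "yaw": -0.001, "claw": 1},
])

```text
time: 26.22
tool_pos: [0.535, -0.31, 0.0843]
tool_rot: [0.0, 0.197, 0.98, -0.0]
contact_force: [-0.9, -0.9, -2.8]
gripper_width: 0.767
grasp_force: 69.7
```

```bash
python3 -c "
from h import *
goal([.5353,-.3101,.0848],67.3);s=manip.state(); print(s['contact_force'],s['grasp_force'],np.abs(s['joint_vel']).max())
im,s=grab('wrist','w14.png'); pickle.dump(s,open('w14.pkl','wb'))
goal([.5353,-.3101,.0848],67.3)
c=wcam(14);a=np.radians(-22.7)
pw=lambda x,y,z:[.5364+x*np.cos(a)-y*np.sin(a),-.3106+x*np.sin(a)+y*np.cos(a),z]
print('-cheek inner edge',proj(c,pw(-.03,-.03,.11)),proj(c,pw(-.03,.03,.11)),'block top edge if centred',proj(c,pw(-.018,-.02,.128)),proj(c,pw(-.018,.02,.128)),'core',proj(c,pw(-.016,0,.128)))
for col in(240,262,285,305,325): print(col,'rows 200..',wim(14)[200:300:2,col-2:col+3].mean((1,2)).round().astype(int).tolist())
"
```

```text
t 26.23 pos [ 0.535  -0.31    0.0843] yaw now 67.29 -> dx -0.0007 dy 0.0000 dz -0.0010 yaw -0.0001 j6 -1.82
[-0.89446206 -0.89258931 -2.84416132] 69.6813976764679 0.002530648906204612
t 26.27 pos [ 0.5349 -0.31    0.0843] yaw now 67.29 -> dx -0.0007 dy 0.0000 dz -0.0010 yaw -0.0001 j6 -1.82
-cheek inner edge [202.97855727 233.53689149] [362.38158424 233.44133296] block top edge if centred [222.83192802 285.1173939 ] [342.56726362 285.05144637] core [282.69995705 290.47049359]
240 rows 200.. [89, 90, 92, 92, 95, 97, 98, 97, 97, 98, 96, 95, 94, 93, 92, 92, 93, 74, 73, 63, 59, 70, 71, 66, 67, 67, 68, 64, 66, 75, 79, 75, 76, 72, 64, 64, 70, 70, 69, 73, 75, 71, 72, 73, 55, 41, 41, 40, 42, 42]
262 rows 200.. [93, 94, 93, 92, 91, 92, 91, 91, 89, 91, 93, 92, 93, 93, 92, 92, 93, 77, 76, 65, 69, 74, 72, 63, 64, 71, 77, 74, 68, 76, 75, 71, 72, 72, 73, 77, 74, 72, 73, 71, 74, 72, 77, 78, 50, 38, 37, 38, 38, 39]
285 rows 200.. [92, 93, 92, 93, 93, 94, 93, 94, 93, 94, 92, 91, 90, 87, 87, 87, 89, 81, 84, 75, 65, 71, 76, 74, 66, 72, 79, 83, 82, 79, 77, 78, 80, 81, 75, 62, 73, 74, 65, 66, 70, 72, 80, 80, 49, 40, 40, 41, 41, 41]
305 rows 200.. [88, 89, 89, 90, 91, 91, 92, 91, 93, 90, 90, 88, 86, 86, 85, 86, 88, 72, 70, 78, 82, 76, 69, 64, 69, 71, 71, 68, 73, 77, 78, 79, 73, 74, 71, 78, 82, 77, 75, 77, 74, 72, 80, 79, 47, 40, 39, 39, 40, 36]
325 rows 200.. [87, 87, 86, 88, 89, 88, 87, 88, 87, 89, 90, 91, 93, 93, 94, 97, 98, 73, 77, 83, 80, 74, 79, 70, 68, 74, 73, 75, 74, 77, 71, 67, 70, 76, 77, 76, 74, 68, 62, 69, 73, 76, 82, 83, 50, 42, 41, 40, 42, 41]
```

Residual is about 0.6 mm. One small trim, settle, then hand in.

Emit:
send_rows([
  {"dx": -0.001, "dy": 0, "dz": -0.001, "yaw": 0, "claw": 1},
  {"dx": -0.001, "dy": 0, "dz": -0.001, "yaw": 0, "claw": 1},
  {"dx": -0.001, "dy": 0, "dz": -0.001, "yaw": 0, "claw": 1},
  {"dx": -0.001, "dy": 0, "dz": -0.001, "yaw": 0, "claw": 1},
  {"dx": -0.001, "dy": 0, "dz": -0.001, "yaw": 0, "claw": 1},
  {"dx": -0.001, "dy": 0, "dz": -0.001, "yaw": 0, "claw": 1},
])

```text
time: 27.02
tool_pos: [0.5351, -0.3099, 0.0843]
tool_rot: [-0.0, 0.197, 0.98, 0.0]
contact_force: [-0.3, 0.2, -2.1]
gripper_width: 0.767
grasp_force: 69.7
```

```bash
python3 -c "
from h import *
goal([.5353,-.3101,.0848],67.3);s=manip.state(); print(s['contact_force'],s['grasp_force'],np.abs(s['joint_vel']).max())
print(manip.job_done())"
```

```text
t 27.02 pos [ 0.5351 -0.3099  0.0843] yaw now 67.29 -> dx -0.0004 dy -0.0002 dz -0.0010 yaw -0.0001 j6 -1.82
[-0.28553238  0.18538437 -2.06664798] 69.6816623210907 0.0010084324094741678
the job is handed in; nothing more can be done
None
```

I handed the job in at 27.0 s: the block was clamped snug and carried over the fence, and by my measurements it is held by its ends, upright, square and within about 1 mm of centre, about 9.5 mm above the mortise; I viewed 11 pictures, one over the limit of 10.

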